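# Seat a notched cap in a keyed jig and latch it

## Task

Take the orange printed cap out of the yellow tray by its rib, put it in the round blue nest of the jig and, pressing lightly, turn it until you feel its notch drop over the red key inside; let it down fully home, then push the jig's latch all the way in over it and let go. Be gentle: a light press of 5 to 10 N is enough to feel the key, and pressing the cap against the jig with over 45 N would damage it. Don't use the latch before the cap is home, and leave the other things on the bench where they are.

Things in the scene. Friction and masses are not known exactly. Their poses are not given: they have to be found in the camera images.
- cap_center (a point): Orange plastic cap, 60 to 130 g, 46 mm high: a round disc 56 mm across and 22 mm thick with a grip rib on top. One slot-like notch, 8.6 mm wide, is cut in from the rim on the cap's +x side through the whole disc, to 17 mm from the axis. This point is on the axis, half-way up (23 mm above the underside). It lies underside down in the tray. Grip 40 N does it no harm.
- cap_rib (a point): Centre of the cap's upright grip rib, on the cap's axis 34 mm above its underside: 30 mm long (along the cap's x), 14 mm wide (along y, the way to grip it), 24 mm high, standing on the disc's top.
- jig_nest (a point): Fixed jig with a round blue nest; this point is on the nest's axis at its inner floor, 14 mm above the table; axes are the jig's, z up. On the white floor stands a red key, 6 mm wide, 8 mm long (18.5 to 26.5 mm from the axis) and 9 mm high, clamped at a bearing that differs each time and is not reported: anywhere within 0.65 rad either side of the jig's +x axis.
- jig_mouth (a point): Centre of the nest's rim, 20 mm above its floor. Bore 58.4 mm across, 45-degree lead-in 3 mm wide. At a wrong angle the cap goes 11 mm in and rests on the key, underside 9 mm above the floor; with its notch over the key (within about 0.06 rad) it drops to the floor, disc top 2 mm above the rim. The key can thus be felt as the support giving way while turning. Nothing here is springy.
- latch (a joint): Slide latch on the jig's -x side: 0 = fully back (open), grows as it slides along the jig's +x towards the nest, 0.016 m = its stop (closed). It needs about 3 N and stays where it is left. Its steel tongue, 20 mm wide, 24 to 30 mm above the nest floor, then overlaps the cap's disc by 7 mm with 2 mm to spare above it; a cap that is not home blocks it.
- latch_post (a point): Centre of the latch's upright black push post: 12 mm along the jig's x, 26 mm across, 26 mm high (foot 30 mm, top 56 mm above the nest floor). It moves with the latch; 58 mm from the nest axis when open. Behind it (away from the nest) only the latch's guides, to 82 mm from the axis and no higher than 18 mm above the nest floor.
- tray: Fixed open yellow tray, 130 mm (x) by 190 mm (y), walls 20 mm high and 4 mm thick, floor 4 mm thick; origin under its centre, on the table.
- spacer: Loose aluminium ring, 36 mm across, 12 mm high, lying in the tray beside the cap; leave it there. Origin: centre of its underside.
- spool: Bystander: metal spool, 52 mm across, 40 mm high, origin at centre of underside.
- bottle: Bystander: clear bottle, 44 mm across, 110 mm high, origin at centre of underside.
- screwdriver: Bystander: screwdriver with red handle lying on the table.
- jar: Bystander: amber jar, 56 mm across, 60 mm high, origin at centre of underside.
- brush: Bystander: brush lying on the table.
- smallbox: Bystander: small carton 70 x 50 x 30 mm, origin at centre of underside.
There are look-alikes about, which are no part of the job. Of the things that look like the part that bears cap_center, the middle-sized one is meant.

How it is judged:
By the outcome, as a careful person would: the job done as asked, in the order asked, and still so for the second after the job is handed in, with the robot touching nothing.
It also fails if it takes over 72 s, if anything falls off the work surface, if the arm or the gripper's body presses on something with over 40 N, if the wrist force passes 120 N, or if a joint passes its speed limit or range.

## Robot

A 6-joint arm with a two-finger parallel gripper is mounted at the origin on the work surface. World frame = base frame: x ahead of the robot, y to its left, z up, the work surface at z = 0. Lengths are in m, angles in rad, forces in N, time in s.
With the tool pointing down it reaches from about 0.375 to 0.9 m from the base axis. Payload 3.1 kg.
Tool frame: the origin (TCP) lies on the centre line of the jaws, within the pads' length; the fingertips stand 8 mm ahead of it and the grasp point (between the pads) lies 11 mm behind it; z points along the fingers, y is the line along which they close (so a half turn about z gives the same grasp; the last joint's range is limited). The gripper opens to 87 mm and grips with 3 to 60 N. Pads are 19 mm wide; open, the fingers measure 117 mm over their backs; the gripper's body (75 mm by 190 mm) begins 51 mm behind the grasp point.
Start: joints at [0.932, 0.527, 1.433, -0, 1.181, -0.178], TCP at [0.277, 0.56, 0.231] pointing down, gripper open.
Joint ranges: [-3.08, 3.08], [-0.75, 2.2], [0.22, 2.44], [-1.43, 4.57], [0, 2.65], [-2.85, 2.85]. Speed limits (rad/s): [2.79, 2.79, 3.14, 3.14, 3.14, 3.14].

## Interface

Orientations are given as a unit quaternion [x, y, z, w].
In Python, from rig import robot gives the robot as it stands. The module is installed in compiled form; this text tells all that it offers.
- The arm moves only by the tool send_rows, never from a script. Its argument "increments" is one flat list of numbers, 7 for each row, row after row: the turn, a rotation vector about the world's x, y, z in rad, then the shift along the world's x, y, z in cm, then the opening, from 0 (shut) to 1 (fully open). A call has 1 to 20 rows; each row shifts and turns the commanded pose from where the row before left it; what a row does not reach is not made up. A row lasts 1/12 s, in which the tool goes at most 41.7 mm and 7.16 degrees, less where a joint would pass 70% of its speed; a pose out of reach is approached as far as the arm can. A call is refused whole if a number of a shift passes 4.17 or a number of a turn 0.125, either way. A call with a gripper value outside its range is refused whole. The fingers move at their own pace and stop on an object; "newtons" is the grip in N (left out, the last holds). Time passes only in rows, so rows that do not move let the fingers close. It gives the time, the measured TCP pose, the force, the opening and the grip force at its end, in the units of the state.
- robot.get_obs(): the state, without advancing time (a new reading comes with each control period).
- robot.camera(name): name is "side" or "top" or "wrist"; returns a dict with "image" (384x512x3 uint8, red, green, blue), "range_z" (384x512 float32, m along the optical axis (not along the pixel's ray), 0 where there is no reading), "fx", "fy", "cx", "cy" (pixels), "dist_coeffs" ([k1, k2, p1, p2, k3] as OpenCV has them; the pictures are not rectified), "R" (3x3) and "t" (3): a world point X has camera coordinates R X + t. Camera axes: x right, y down, z forward; pixel columns grow to the right and rows downward; lengths in m; the calibration is good to about 2 mm. A picture is of the moment at which its call begins.
- robot.hand_in(): hands the job in; it is judged then, once.
The state is a dict: "time": time; "q": joint angles; "joint_velocities": joint speeds; "joint_torque": joint torques, N m; "position": TCP position; "tool_rot": TCP orientation; "ft_force": force on the tool from outside, world axes, zero at the start; "moment": the same for the moment, N m; "grip_width": finger opening in m; "grip_force": force on a finger pad.
Only numpy, scipy, OpenCV 4.12 (cv2) and the standard library are available. Lean on these libraries where they do the work, as an engineer would, in place of code of your own. Each camera call takes 0.05 s, during which the arm holds its last target. There are 200 camera calls.

## Working session

There is one attempt and no reset: what is moved stays moved. The work goes in short steps, Python scripts to look and compute and a tool call to move; the robot and the scene stay as the last step left them, time stands still between calls to the robot, and variables do not carry over. Pictures are saved under pics/ and viewed, at most 10 in all, crops included, and the job is handed in when it is done.

Besides the shell and the picture viewer there is one more tool, called after "Call:" as name(argument=value, ...) on one line, values as JSON. send_rows: Moves the arm, as the interface text tells. Its arguments: {"type":"object","properties":{"increments":{"type":"array"},"newtons":{"type":"number"}},"required":["increments"]}

```bash
mkdir -p pics
cat > h.py <<'E'
import numpy as np, cv2, pickle
from rig import robot
def cam(n,save=None):
    c=robot.camera(n)
    if save:
        cv2.imwrite(f'pics/{save}.png',c['image'][:,:,::-1]); pickle.dump(c,open(f'pics/{save}.pkl','wb'))
    return c
def load(s): return pickle.load(open(f'pics/{s}.pkl','rb'))
def ray(c,uv):
    K=np.array([[c['fx'],0,c['cx']],[0,c['fy'],c['cy']],[0,0,1]])
    p=cv2.undistortPoints(np.array(uv,float).reshape(-1,1,2),K,np.array(c['dist_coeffs']))[:,0]
    R=np.array(c['R']);t=np.array(c['t'])
    d=np.c_[p,np.ones(len(p))]@R
    return -R.T@t,d
def plane(c,uv,z):
    o,d=ray(c,uv); return o+d*((z-o[2])/d[:,2])[:,None]
def pts(c,uv):
    uv=np.array(uv).reshape(-1,2); o,d=ray(c,uv)
    zz=c['range_z'][uv[:,1].astype(int),uv[:,0].astype(int)]
    return o+d*zz[:,None]
def mask(c,lo,hi):
    return cv2.inRange(cv2.cvtColor(c['image'],cv2.COLOR_RGB2HSV),np.array(lo),np.array(hi))
def px(m):
    v,u=np.nonzero(m); return np.c_[u,v]
E
python3 - <<'E'
from h import *
a=cam('top','top0')
b=cam('side','side0')
print(a['R'],a['t'],a['fx'])
o=robot.get_obs();print(o)
E
```

```text
[[-0.01737978 -0.99978782 -0.01105742]
 [-0.99573419  0.01830949 -0.09043335]
 [ 0.09061662  0.00943854 -0.99584112]] [5.11928372e-04 5.50691033e-01 1.44896692e+00] 459.72110995932036
{'time': 0.1, 'q': array([ 9.32498053e-01,  5.28386466e-01,  1.43378826e+00, -1.88212951e-05,
        1.18141032e+00, -1.78515903e-01]), 'joint_velocities': array([-1.42032543e-04, -3.93047775e-03, -2.87360951e-03,  2.23763098e-05,
        1.16160526e-03, -1.76843832e-04]), 'joint_torque': array([-4.44423949e-04, -4.40984309e+01, -1.77150142e+01,  6.35129353e-02,
        5.34192973e-02, -1.09102871e-05]), 'position': array([0.27693557, 0.55956395, 0.22965685]), 'tool_rot': array([ 2.27867973e-01,  9.73691529e-01, -9.17722938e-04, -3.87651707e-04]), 'ft_force': array([0.13795185, 0.49623926, 0.42028618]), 'moment': array([-0.00367344,  0.01141479,  0.01289556]), 'grip_force': 0.0, 'grip_width': 0.08708578678565788}
```

View pics/top0.png

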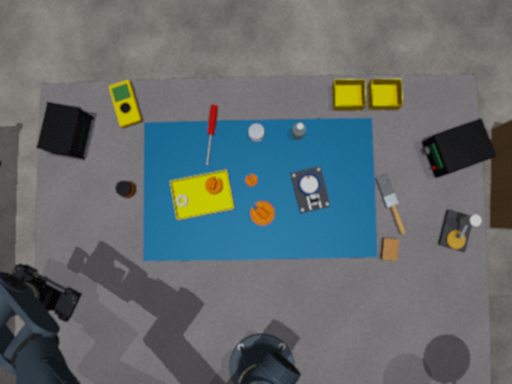

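View pics/side0.png

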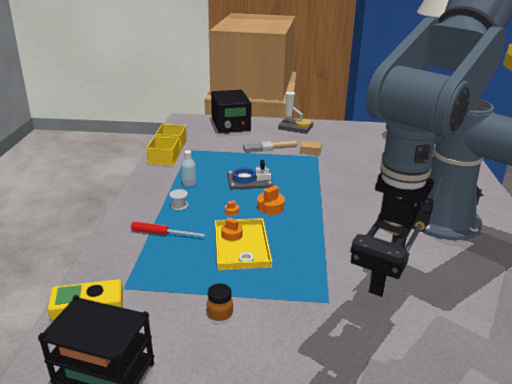

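The top view shows the middle-sized cap in the tray at (214,185), with look-alikes at (251,180) and (262,213). The jig nest is at (309,184) and its latch at (313,203). In the side view the cap is at (231,230) and the jig at (250,177).

Run:
```python
from h import *
c=load('top0')
m=mask(c,(5,150,120),(18,255,255))
n,l,s,ce=cv2.connectedComponentsWithStats(m)
for i in range(1,n):
    if s[i,4]>40: print(s[i],ce[i],plane(c,[ce[i]],.035)[0])
m=mask(c,(22,150,100),(35,255,255));n,l,s,ce=cv2.connectedComponentsWithStats(m)
for i in range(1,n):
    if s[i,4]>300: print('y',s[i],plane(c,[ce[i]],.01)[0])
print('jig',plane(c,[[309,184]],.02),'post',plane(c,[[313,203]],.06))
```

```text
[246 175  11  11  92] [251.13043478 180.04347826] [0.5922999  0.02284667 0.035     ]
[206 178  16  15 192] [213.56770833 185.13541667] [0.57820482 0.14321796 0.035     ]
[251 202  23  23 390] [262.45384615 213.17179487] [ 0.48584771 -0.01145247  0.035     ]
y [333  79  33  28 740] [ 0.87745649 -0.30456193  0.01      ]
y [371  79  32  28 659] [ 0.87368627 -0.42561038  0.01      ]
y [109  80  32  47 694] [0.85320152 0.43993747 0.01      ]
y [ 171  171   63   48 1884] [0.54888988 0.1847081  0.01      ]
jig [[ 0.57782185 -0.16297062  0.02      ]] post [[ 0.51354466 -0.17008835  0.06      ]]
```

Call:
send_rows(increments=[0, 0, 0, 1.75, -2.7, 0.1, 1, 0, 0, 0, 1.75, -2.7, 0.1, 1, 0, 0, 0, 1.75, -2.7, 0.1, 1, 0, 0, 0, 1.75, -2.7, 0.1, 1, 0, 0, 0, 1.75, -2.7, 0.1, 1, 0, 0, 0, 1.75, -2.7, 0.1, 1, 0, 0, 0, 1.75, -2.7, 0.1, 1, 0, 0, 0, 1.75, -2.7, 0.1, 1, 0, 0, 0, 1.75, -2.7, 0.1, 1, 0, 0, 0, 1.75, -2.7, 0.1, 1, 0, 0, 0, 1.75, -2.7, 0.1, 1, 0, 0, 0, 1.75, -2.7, 0.1, 1, 0, 0, 0, 1.75, -2.7, 0.1, 1, 0, 0, 0, 1.75, -2.7, 0.1, 1, 0, 0, 0, 1.75, -2.7, 0.1, 1, 0, 0, 0, 1.75, -2.7, 0.1, 1, 0, 0, 0, 0, 0, 0, 1])

```text
time: 1.52
position: [0.5612, 0.1232, 0.2466]
tool_rot: [0.23, 0.973, -0.001, 0.002]
ft_force: [0.2, 0.4, 0.5]
grip_width: 0.0874
grip_force: 0.0
```

Run:
```python
from h import *
c=cam('wrist','w1')
o=robot.get_obs();print(o['position'],o['tool_rot'],o['q'],o['time'])
R=np.array(c['R']);print(-R.T@c['t'],R[2])
```

```text
[0.55906306 0.12542122 0.2461979 ] [ 2.30050702e-01  9.73178560e-01 -1.44838143e-04  3.78510670e-04] [ 2.59744185e-02  4.38917596e-01  1.54835409e+00 -5.17699751e-04
  1.15366301e+00 -1.08035272e+00] 1.5667
[0.49375513 0.15588145 0.40035988] [ 0.24460396 -0.12239549 -0.96186706]
```

View pics/w1.png

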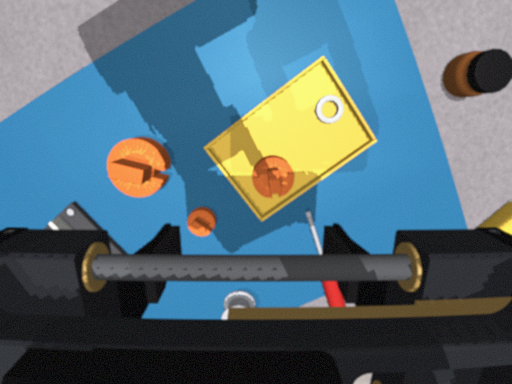

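The wrist view shows the tray cap at (272,177) with its rib visible; the ring is at (329,109) and the large decoy at (138,167). I'll use depth on the cap and enlarge it.

Run:
```python
from h import *
c=load('w1')
uv=np.array([(u,v) for v in range(145,212) for u in range(240,306)])
P=pts(c,uv); print(np.percentile(P[:,2],[1,50,90,99]))
m=mask(c,(3,120,40),(19,255,255))[uv[:,1],uv[:,0]]>0
top=m&(P[:,2]>.043); 
q=P[top];print('rib',len(q),q.mean(0))
r=cv2.minAreaRect(q[:,:2].astype(np.float32)*1000);print(r)
ux,s,vt=np.linalg.svd(q[:,:2]-q[:,:2].mean(0));print('axis deg',np.degrees(np.arctan2(vt[0,1],vt[0,0])))
d=m&(abs(P[:,2]-.026)<.004); print('disc',len(P[d]),cv2.minEnclosingCircle(P[d][:,:2].astype(np.float32)*1000))
im=c['image'][140:215,235:310,::-1]; im=cv2.resize(im,None,fx=7,fy=7,interpolation=cv2.INTER_CUBIC)
z=np.clip((c['range_z'][140:215,235:310]-.33)/.08*255,0,255)
print(c['range_z'][140:215,235:310].min(),c['range_z'][140:215,235:310].max())
cv2.imwrite('pics/cap.png',np.clip(im.astype(int)*1.5,0,255))
```

```text
[-0.00036055  0.00473031  0.02693941  0.05092446]
rib 273 [0.57940125 0.14435803 0.05245018]
((545.5924682617188, 152.14462280273438), (16.07967185974121, 102.69249725341797), 76.97762298583984)
axis deg -13.831027354501177
disc 1047 ((580.8834838867188, 144.20437622070312), 28.125770568847656)
0.0 0.42542058[ WARN:0@0.180] global loadsave.cpp:1063 imwrite_ Unsupported depth image for selected encoder is fallbacked to CV_8U.
```

View pics/cap.png

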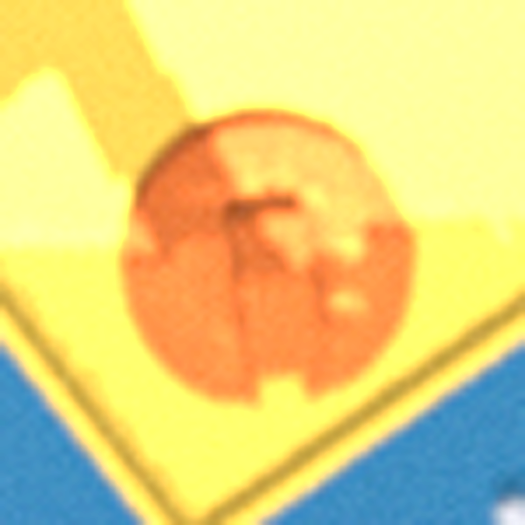

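The crop shows the rib running up and down the image at about (275,250), with the notch at the bottom rim at about (282,385).

Run:
```python
from h import *
c=load('w1')
n=plane(c,[[235+282/7,140+385/7]],.026)[0]; C=np.array([.5809,.1442])
print('notch',n,np.degrees(np.arctan2(*(n[:2]-C)[::-1])),np.linalg.norm(n[:2]-C))
uv=np.array([(u,v) for v in range(145,212) for u in range(240,306)])
P=pts(c,uv); k=(abs(P[:,2]-.050)<.004)&(np.hypot(*(P[:,:2]-C).T)<.022); q=P[k]
print(len(q),q.mean(0),cv2.minAreaRect(q[:,:2].astype(np.float32)*1000))
_,s,vt=np.linalg.svd(q[:,:2]-q[:,:2].mean(0),full_matrices=False);print(np.degrees(np.arctan2(vt[0,1],vt[0,0])))
k=(P[:,2]<.012)&(np.hypot(*(P[:,:2]-C).T)<.0265)&(np.hypot(*(P[:,:2]-C).T)>.017)
q=P[k];print('hole',len(q),np.degrees(np.arctan2(*(q.mean(0)[:2]-C)[::-1])) if len(q) else 0)
# tray walls for clearance
```

```text
notch [0.60319783 0.13705864 0.026     ] -17.758792609744024 0.023413506987382125
267 [0.58016814 0.14424085 0.04996307] ((580.6421508789062, 144.11651611328125), (13.977215766906738, 29.968830108642578), 70.82948303222656)
-19.0400472999995
hole 0 0
```

Call:
send_rows(increments=[0, 0, 0.0665, 0.54, 0.47, -2.5, 1, 0, 0, 0.0665, 0.54, 0.47, -2.5, 1, 0, 0, 0, 0.54, 0.47, -2.5, 1, 0, 0, 0, 0.54, 0.47, -2.5, 1, 0, 0, 0, 0, 0, -2.5, 1, 0, 0, 0, 0, 0, -2.5, 1, 0, 0, 0, 0, 0, -2, 1, 0, 0, 0, 0, 0, -2, 1, 0, 0, 0, 0, 0, 0, 1, 0, 0, 0, 0, 0, 0, 1], newtons=40)

```text
time: 2.4
position: [0.5772, 0.1476, 0.0555]
tool_rot: [0.162, 0.987, -0.0, -0.002]
ft_force: [-0.5, 0.4, 1.1]
grip_width: 0.0871
grip_force: 0.0
```

Run:
```python
from h import *
o=robot.get_obs();print(o['position'],o['tool_rot'],o['ft_force'])
x,y=o['tool_rot'][:2];print(np.degrees(np.arctan2(y*y-x*x,2*x*y)))
```

```text
[0.57722372 0.14761965 0.05550714] [ 1.62243543e-01  9.86748882e-01 -3.39240603e-04 -1.88718490e-03] [-0.524584    0.40859443  1.11896401]
71.32567827414893
```

Call:
send_rows(increments=[0, 0, 0, 0.35, -0.34, -0.6, 1, 0, 0, 0, 0, 0, -0.6, 1, 0, 0, 0, 0, 0, -0.6, 1, 0, 0, 0, 0, 0, 0, 1, 0, 0, 0, 0, 0, 0, 0, 0, 0, 0, 0, 0, 0, 0, 0, 0, 0, 0, 0, 0, 0, 0, 0, 0, 0, 0, 0, 0, 0, 0, 0, 0, 0, 0, 0, 0, 0, 0, 0, 0, 0, 0], newtons=40)

```text
time: 3.23
position: [0.5825, 0.1435, 0.0387]
tool_rot: [0.163, 0.987, 0.0, 0.0]
ft_force: [0.2, 0.2, 0.3]
grip_width: 0.0549
grip_force: 0.0
```

Call:
send_rows(increments=[0, 0, 0, 0, 0, 0, 0, 0, 0, 0, 0, 0, 0, 0, 0, 0, 0, 0, 0, 0, 0, 0, 0, 0, 0, 0, 0, 0, 0, 0, 0, 0, 0, 0, 0, 0, 0, 0, 0, 0, 0, 0, 0, 0, 0, 0, 0, 0, 0, 0, 0, 0, 0, 0, 0, 0, 0, 0, 0, 0, 0, 0, 0, 0, 0, 0, 0, 0, 0, 0], newtons=40)

```text
time: 4.07
position: [0.5825, 0.1435, 0.0386]
tool_rot: [0.163, 0.987, 0.0, 0.0]
ft_force: [0.4, 0.8, -0.5]
grip_width: 0.0137
grip_force: 40.0
```

Call:
send_rows(increments=[0, 0, 0, 0, 0, 2, 0, 0, 0, 0, 0, 0, 3, 0, 0, 0, 0, 0, 0, 3, 0, 0, 0, 0, 0, 0, 3, 0, 0, 0, 0, 0.4, -3.3, 1, 0, 0, 0, 0, 0.4, -3.3, 1, 0, 0, 0, 0, 0.4, -3.3, 1, 0, 0, 0, 0, 0.4, -3.3, 1, 0, 0, 0, 0, 0.4, -3.3, 1, 0, 0, 0, 0, 0.4, -3.3, 1, 0, 0, 0, 0, 0.4, -3.3, 1, 0, 0, 0, 0, 0.4, -3.3, 1, 0, 0, 0, 0, 0.4, -3.3, 1, 0, 0, 0, 0, 0.4, -3.3, 1, 0, 0, 0, 0, 0, 0, 0, 0, 0, 0, 0, 0, 0, 0, 0, 0, 0, 0, 0, 0, 0, 0, 0])

```text
validation failed for argument at $.in...
```

Run:
```python
from h import *
c=cam('wrist','w2')
o=robot.get_obs();print(o['position'],o['tool_rot'],o['ft_force'],o['q'],o['time'])
```

```text
[0.58245303 0.14351804 0.03855215] [1.62707337e-01 9.86674373e-01 3.56704961e-05 4.90439209e-05] [-0.25447189  0.6869882   0.03189378] [ 5.54544159e-02  7.60736148e-01  1.62929826e+00  7.08066993e-05
  7.51447009e-01 -1.18852577e+00] 4.1167
```

View pics/w2.png

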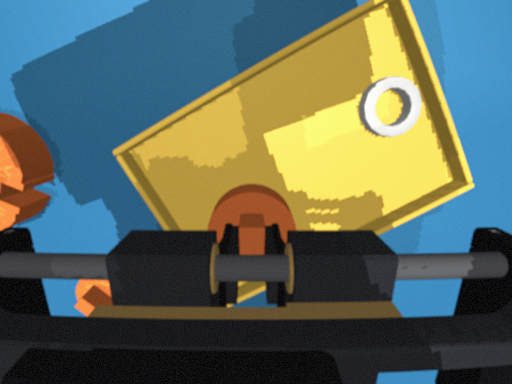

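The move was refused because I miscounted the row lengths, so nothing moved. The picture shows the rib gripped centrally at (250,235).

Call:
send_rows(increments=[0, 0, 0, 0, 0, 2, 0, 0, 0, 0, 0, 0, 3, 0, 0, 0, 0, 0, 0, 3, 0, 0, 0, 0, 0, 0, 3, 0, 0, 0, 0, 0.4, -3.3, 1, 0, 0, 0, 0, 0.4, -3.3, 1, 0, 0, 0, 0, 0.4, -3.3, 1, 0, 0, 0, 0, 0.4, -3.3, 1, 0, 0, 0, 0, 0.4, -3.3, 1, 0, 0, 0, 0, 0.4, -3.3, 1, 0, 0, 0, 0, 0.4, -3.3, 1, 0, 0, 0, 0, 0.4, -3.3, 1, 0, 0, 0, 0, 0.4, -3.3, 1, 0, 0, 0, 0, 0.4, -3.3, 1, 0, 0, 0, 0, 0, 0, 0, 0, 0, 0, 0, 0, 0, 0, 0, 0, 0, 0, 0, 0, 0, 0])

```text
time: 5.53
position: [0.6215, -0.1861, 0.2478]
tool_rot: [0.163, 0.987, 0.001, -0.001]
ft_force: [0.1, 1.0, -1.8]
grip_width: 0.0135
grip_force: 40.0
```

Run:
```python
from h import *
c=cam('wrist','w3')
o=robot.get_obs();print(o['position'],o['tool_rot'],o['ft_force'],o['grip_width'],o['q'],o['time'])
```

```text
[ 0.62146361 -0.185343    0.24761302] [ 1.62509480e-01  9.86705973e-01  6.12691535e-04 -1.27165153e-03] [ 0.11346247 -0.10747493 -1.82968767] 0.013835791414458815 [-4.62042310e-01  5.43999829e-01  1.34894786e+00  4.44875258e-04
  1.25143633e+00 -1.70651175e+00] 5.5833
```

View pics/w3.png

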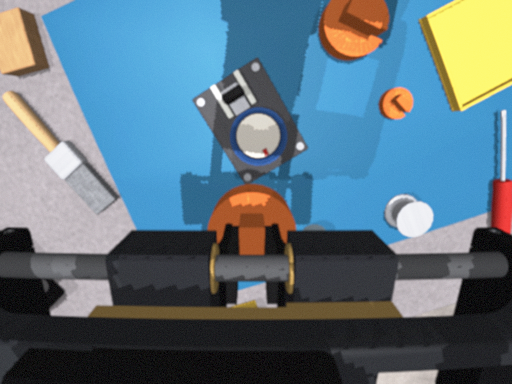

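The wrist view shows the nest at (259,136), the red key at (265,153) and the latch post at (233,93). Measuring these.

Run:
```python
from h import *
c=load('w3')
uv=np.array([(u,v) for v in range(50,185) for u in range(185,315)])
P=pts(c,uv); hsv=cv2.cvtColor(c['image'],cv2.COLOR_RGB2HSV)[uv[:,1],uv[:,0]].astype(int)
near=np.hypot(uv[:,0]-259,uv[:,1]-136)<35
b=near&(hsv[:,0]>100)&(hsv[:,0]<130)&(hsv[:,1]>120)&(P[:,2]>.029)&(P[:,2]<.04)
q=P[b];print('rim',len(q),np.median(q[:,2]))
A=np.c_[2*q[:,:2],np.ones(len(q))];s=np.linalg.lstsq(A,(q[:,:2]**2).sum(1),rcond=None)[0]
C=s[:2];print('C fit',C,np.sqrt(s[2]+C@C),cv2.minEnclosingCircle(q[:,:2].astype(np.float32)*1000))
w=near&(hsv[:,1]<60)&(hsv[:,2]>120)&(P[:,2]<.02); print('floor',P[w].mean(0),w.sum(),cv2.minEnclosingCircle(P[w][:,:2].astype(np.float32)*1000))
r=near&((hsv[:,0]<8)|(hsv[:,0]>170))&(hsv[:,1]>120)
k=P[r];print('key',r.sum(),uv[r].mean(0),k.mean(0),plane(c,[uv[r].mean(0)],.022))
t=(P[:,2]>.060)&(P[:,2]<.08)&(uv[:,1]<125); q=P[t];print('post',len(q),q.mean(0),cv2.minAreaRect(q[:,:2].astype(np.float32)*1000))
pl=(abs(P[:,2]-.012)<.006)&(hsv[:,2]<110)&(hsv[:,1]<120);print('plate',pl.sum(),cv2.minAreaRect(P[pl][:,:2].astype(np.float32)*1000))
kk=k.mean(0)[:2]-C;print(np.degrees(np.arctan2(kk[1],kk[0])),np.linalg.norm(kk))
# held cap check
```

```text
rim 859 0.03345174755583652
C fit [ 0.57816861 -0.16310129] 0.032907074518308564 ((578.5726928710938, -163.0662078857422), 36.24154281616211)
floor [ 0.57762006 -0.16346201  0.01399682] 1545 ((577.2247314453125, -165.01219177246094), 42.473934173583984)
key 18 [265.11111111 151.55555556] [ 0.60043041 -0.16056157  0.0226957 ] [[ 0.60051726 -0.16055585  0.022     ]]
post 257 [ 0.5228201  -0.17559593  0.06915095] ((522.333740234375, -175.64283752441406), (11.876561164855957, 25.58286476135254), 12.363058090209961)
plate 3114 ((561.25341796875, -166.75143432617188), (134.81509399414062, 99.76802825927734), 12.248578071594238)
6.508411616333896 0.022406202913808255
```

Call:
send_rows(increments=[0, 0, 0.12, -0.69, 0.37, -2.7, 0, 0, 0, 0.12, -0.69, 0.37, -2.7, 0, 0, 0, 0, -0.69, 0.37, -2.7, 0, 0, 0, 0, -0.69, 0.37, -2.7, 0, 0, 0, 0, -0.69, 0.37, -2.7, 0, 0, 0, 0, -0.69, 0.37, -2.7, 0, 0, 0, 0, 0, 0, 0, 0, 0, 0, 0, 0, 0, 0, 0, 0, 0, 0, 0, 0, 0, 0])

```text
time: 6.33
position: [0.5824, -0.1641, 0.0877]
tool_rot: [0.043, 0.999, -0.001, 0.001]
ft_force: [0.3, 0.1, -0.7]
grip_width: 0.0138
grip_force: 40.0
```

```bash
cat > st.py <<'E'
from h import *
o=robot.get_obs();x,y=o['tool_rot'][:2]
print(o['position'].round(4),'notch deg',round(np.degrees(np.arctan2(y*y-x*x,2*x*y))-90,2),'tilt',o['tool_rot'][2:].round(4),'F',o['ft_force'].round(1),'M',o['moment'].round(2),o['time'],o['q'][5])
E
python3 st.py; python3 st.py
```

```text
[ 0.5824 -0.1641  0.0877] notch deg -4.9 tilt [-0.0005  0.0012] F [ 0.3  0.1 -0.7] M [ 0.   -0.01  0.06] 6.3333 -1.9444582985053969
[ 0.5824 -0.1641  0.0877] notch deg -4.9 tilt [-0.0005  0.0012] F [ 0.3  0.1 -0.7] M [ 0.   -0.01  0.06] 6.3333 -1.9444582985053969
```

Call:
send_rows(increments=[0, 0, 0, -0.23, 0.08, -0.6, 0, 0, 0, 0, 0, 0, -0.6, 0, 0, 0, 0, 0, 0, -0.6, 0, 0, 0, 0, 0, 0, -0.2, 0, 0, 0, 0, 0, 0, 0, 0, 0, 0, 0, 0, 0, 0, 0, 0, 0, 0, 0, 0, 0, 0])

```text
time: 6.92
position: [0.5788, -0.1637, 0.0667]
tool_rot: [0.043, 0.999, -0.0, 0.0]
ft_force: [-0.5, 0.0, -1.2]
grip_width: 0.014
grip_force: 40.0
```

```bash
python3 st.py
```

```text
[ 0.5788 -0.1637  0.0667] notch deg -4.98 tilt [-0.0001  0.0001] F [-0.5  0.  -1.2] M [0.03 0.05 0.05] 6.9167 -1.9450222832189061
```

Call:
send_rows(increments=[0, 0, 0, 0.1, 0.03, -0.15, 0, 0, 0, 0, 0, 0, -0.15, 0, 0, 0, 0, 0, 0, -0.15, 0, 0, 0, 0, 0, 0, 0, 0, 0, 0, 0, 0, 0, 0, 0])

```text
time: 7.33
position: [0.5796, -0.1632, 0.0619]
tool_rot: [0.043, 0.999, 0.0, -0.0]
ft_force: [0.4, 0.2, -0.6]
grip_width: 0.0139
grip_force: 40.0
```

```bash
python3 st.py
```

```text
[ 0.5796 -0.1632  0.0619] notch deg -4.97 tilt [ 0.0001 -0.0002] F [ 0.4  0.2 -0.6] M [ 0.09 -0.02  0.08] 7.3333 -1.9438103249269332
```

Call:
send_rows(increments=[0, 0, 0, 0, 0, -0.12, 0, 0, 0, 0, 0, 0, -0.12, 0, 0, 0, 0, 0, 0, -0.1, 0, 0, 0, 0, 0, 0, 0, 0, 0, 0, 0, 0, 0, 0, 0])

```text
time: 7.75
position: [0.5796, -0.1632, 0.0585]
tool_rot: [0.043, 0.999, 0.0, -0.0]
ft_force: [-0.2, 0.5, -1.4]
grip_width: 0.014
grip_force: 40.0
```

```bash
python3 st.py
```

```text
[ 0.5796 -0.1632  0.0585] notch deg -4.97 tilt [ 0.     -0.0001] F [-0.2  0.5 -1.4] M [ 0.09  0.04 -0.04] 7.75 -1.9437830360775887
```

Call:
send_rows(increments=[0, 0, 0, 0, 0, -0.05, 0, 0, 0, 0, 0, 0, -0.05, 0, 0, 0, 0, 0, 0, 0, 0])

```text
time: 8.0
position: [0.5797, -0.1632, 0.0576]
tool_rot: [0.043, 0.999, 0.0, -0.0]
ft_force: [-0.6, 0.0, -1.5]
grip_width: 0.0138
grip_force: 40.0
```

```bash
python3 st.py
```

```text
[ 0.5797 -0.1632  0.0576] notch deg -4.97 tilt [ 0. -0.] F [-0.6  0.  -1.5] M [ 0.08  0.01 -0.06] 8.0 -1.943809800705093
```

Call:
send_rows(increments=[0, 0, 0, 0, 0, -0.04, 0, 0, 0, 0, 0, 0, 0, 0])

```text
time: 8.17
position: [0.5798, -0.1632, 0.0575]
tool_rot: [0.043, 0.999, -0.0, 0.0]
ft_force: [0.1, 0.1, -0.1]
grip_width: 0.0137
grip_force: 40.0
```

Call:
send_rows(increments=[0, 0, 0, 0, 0, -0.04, 0, 0, 0, 0, 0, 0, 0, 0])

```text
time: 8.33
position: [0.5797, -0.1632, 0.0573]
tool_rot: [0.043, 0.999, -0.0, 0.0]
ft_force: [-1.0, 0.7, 3.0]
grip_width: 0.0143
grip_force: 40.0
```

Call:
send_rows(increments=[0, 0, 0, 0, 0, -0.05, 0, 0, 0, 0, 0, 0, 0, 0])

```text
time: 8.5
position: [0.5797, -0.1633, 0.0572]
tool_rot: [0.043, 0.999, -0.0, 0.0]
ft_force: [-2.3, 0.5, 6.9]
grip_width: 0.0139
grip_force: 40.0
```

Call:
send_rows(increments=[0, 0, 0.03, 0, 0, 0, 0, 0, 0, 0.03, 0, 0, 0, 0, 0, 0, 0.03, 0, 0, 0, 0, 0, 0, 0, 0, 0, 0, 0])

```text
time: 8.83
position: [0.5804, -0.1639, 0.0571]
tool_rot: [-0.002, 1.0, -0.001, 0.001]
ft_force: [-1.2, -1.6, 5.6]
grip_width: 0.0139
grip_force: 40.0
```

```bash
python3 st.py
```

```text
[ 0.5804 -0.1639  0.0571] notch deg 0.21 tilt [-0.0007  0.0009] F [-1.2 -1.6  5.6] M [-0.13  0.12  0.01] 8.8333 -2.034138565372703
```

Call:
send_rows(increments=[0, 0, 0.025, 0, 0, 0, 0, 0, 0, 0.025, 0, 0, 0, 0, 0, 0, 0, 0, 0, 0, 0])

```text
time: 9.08
position: [0.5805, -0.1639, 0.057]
tool_rot: [-0.026, 1.0, -0.001, 0.001]
ft_force: [-0.0, -1.1, 4.4]
grip_width: 0.0139
grip_force: 40.0
```

Call:
send_rows(increments=[0, 0, 0.025, 0, 0, 0, 0, 0, 0, 0.025, 0, 0, 0, 0, 0, 0, 0, 0, 0, 0, 0])

```text
time: 9.33
position: [0.5797, -0.1631, 0.056]
tool_rot: [-0.051, 0.999, 0.0, -0.0]
ft_force: [0.3, -0.5, -1.9]
grip_width: 0.0134
grip_force: 40.0
```

```bash
python3 st.py
```

```text
[ 0.5797 -0.1631  0.056 ] notch deg 5.87 tilt [ 0.0002 -0.0001] F [ 0.3 -0.5 -1.9] M [ 0.08  0.03 -0.06] 9.3333 -2.1332606395816933
```

The support gave way at about 5.9° (force fell from 4.4 N to about −1.9 N and z fell by 1 mm), which matches the key bearing seen in the picture. I'll centre it by a small amount and lower it.

Call:
send_rows(increments=[0, 0, 0.012, 0, 0, -0.1, 0, 0, 0, 0, 0, 0, -0.1, 0, 0, 0, 0, 0, 0, -0.1, 0, 0, 0, 0, 0, 0, 0, 0])

```text
time: 9.67
position: [0.5794, -0.1629, 0.0527]
tool_rot: [-0.057, 0.998, 0.0, -0.0]
ft_force: [0.6, -0.9, -0.9]
grip_width: 0.0135
grip_force: 40.0
```

Call:
send_rows(increments=[0, 0, 0, 0, 0, -0.1, 0, 0, 0, 0, 0, 0, -0.1, 0, 0, 0, 0, 0, 0, -0.08, 0, 0, 0, 0, 0, 0, 0, 0])

```text
time: 10.0
position: [0.5795, -0.1631, 0.0503]
tool_rot: [-0.058, 0.998, 0.0, -0.0]
ft_force: [0.3, 0.3, -0.8]
grip_width: 0.014
grip_force: 40.0
```

Home should be near TCP z 0.0484.

Call:
send_rows(increments=[0, 0, 0, 0, 0, -0.08, 0, 0, 0, 0, 0, 0, -0.06, 0, 0, 0, 0, 0, 0, -0.04, 0, 0, 0, 0, 0, 0, 0, 0])

```text
time: 10.33
position: [0.5796, -0.1632, 0.0487]
tool_rot: [-0.058, 0.998, 0.0, -0.0]
ft_force: [0.1, -0.6, -1.6]
grip_width: 0.0138
grip_force: 40.0
```

Call:
send_rows(increments=[0, 0, 0, 0, 0, -0.05, 0, 0, 0, 0, 0, 0, 0, 0])

```text
time: 10.5
position: [0.5798, -0.1632, 0.0485]
tool_rot: [-0.058, 0.998, -0.0, 0.0]
ft_force: [-0.5, 0.2, 2.0]
grip_width: 0.0137
grip_force: 40.0
```

Home on the floor: contact 9 mm below the key-top level. Releasing and lifting.

Call:
send_rows(increments=[0, 0, 0, 0, 0, -0.03, 0, 0, 0, 0, 0, 0, 0, 0.4, 0, 0, 0, 0, 0, 0, 0.4, 0, 0, 0, 0, 0, 0, 0.4, 0, 0, 0, 0, 0, 0, 0.4, 0, 0, 0, 0, 0, 0, 0.4, 0, 0, 0, 0, 0, 0.2, 0.4, 0, 0, 0, 0, 0, 0.5, 0.4, 0, 0, 0, 0, 0, 1, 0.4, 0, 0, 0, 0, 0, 2, 0.4, 0, 0, 0, 0, 0, 2, 0.4, 0, 0, 0, 0, 0, 2, 0, 0, 0, 0, 0, 0, 2, 0, 0, 0, 0, 0, 0, 0, 0])

```text
time: 11.67
position: [0.5825, -0.1645, 0.1501]
tool_rot: [-0.058, 0.998, -0.002, 0.004]
ft_force: [1.4, -0.2, 0.4]
grip_width: 0.0221
grip_force: 0.0
```

Run:
```python
from h import *
c=cam('side','s2');c2=cam('top','t2')
im=cv2.resize(c['image'][130:220,190:330,::-1],None,fx=5,fy=5,interpolation=cv2.INTER_CUBIC)
cv2.imwrite('pics/s2c.png',im)
import runpy;runpy.run_path('st.py')
```

```text
[ 0.5803 -0.1635  0.1464] notch deg 6.61 tilt [-0.0007  0.0013] F [-0.1  0.1  0. ] M [0.06 0.09 0.03] 11.7667 -2.1458059272045333
```

View pics/s2c.png

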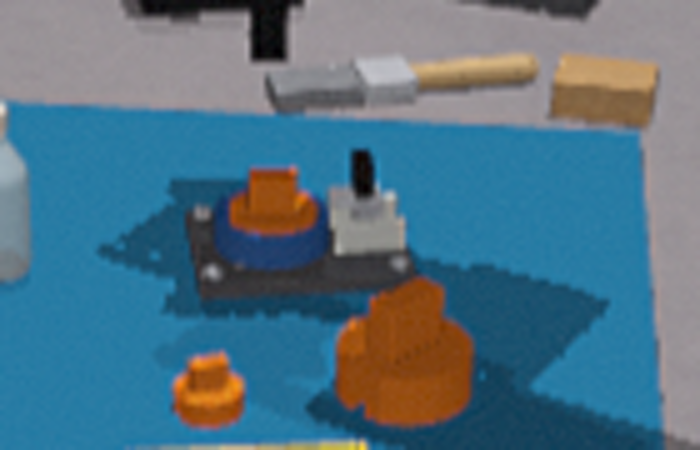

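The side crop shows the cap seated in the blue nest (275,210) with its disc just above the rim, and the latch post at (362,172) still back. Next I'll go behind the post with the jaws shut.

Call:
send_rows(increments=[0, 0, 0.05, -2.1, -0.44, 0, 0, 0, 0, 0.05, -2.1, -0.44, 0, 0, 0, 0, 0, -2.1, -0.44, 0, 0, 0, 0, 0, -2.1, -0.44, 0, 0, 0, 0, 0, 0, 0, 0, 0, 0, 0, 0, 0, 0, -1.5, 0, 0, 0, 0, 0, 0, -1.5, 0, 0, 0, 0, 0, 0, -1.5, 0, 0, 0, 0, 0, 0, 0, 0, 0, 0, 0, 0, 0, 0, 0])

```text
time: 12.6
position: [0.4954, -0.1803, 0.0988]
tool_rot: [-0.107, 0.994, 0.001, -0.001]
ft_force: [0.2, 0.7, 0.5]
grip_width: 0.0007
grip_force: 0.0
```

```bash
python3 st.py
```

```text
[ 0.4954 -0.1803  0.0988] notch deg 12.33 tilt [ 0.0009 -0.0011] F [0.2 0.7 0.5] M [ 0.01  0.08 -0.04] 12.6 -2.3474560904360517
```

Call:
send_rows(increments=[0, 0, 0, 0, 0, -1, 0, 0, 0, 0, 0, 0, -1, 0, 0, 0, 0, 0, 0, -1, 0, 0, 0, 0, 0, 0, -0.6, 0, 0, 0, 0, 0, 0, -0.4, 0, 0, 0, 0, 0, 0, 0, 0, 0, 0, 0, 0, 0, 0, 0])

```text
time: 13.18
position: [0.4956, -0.1808, 0.0597]
tool_rot: [-0.107, 0.994, 0.0, -0.0]
ft_force: [0.3, 0.1, 0.5]
grip_width: 0.0003
grip_force: 0.0
```

```bash
python3 st.py
```

```text
[ 0.4956 -0.1808  0.0597] notch deg 12.33 tilt [ 0.0002 -0.0002] F [0.3 0.1 0.5] M [ 0.06 -0.03 -0.01] 13.1833 -2.347717224853949
```

Call:
send_rows(increments=[0, 0, 0, 0.29, 0.064, -0.1, 0, 0, 0, 0, 0.29, 0.064, -0.1, 0, 0, 0, 0, 0.29, 0.064, 0, 0, 0, 0, 0, 0.29, 0.064, 0, 0, 0, 0, 0, 0.29, 0.064, 0, 0, 0, 0, 0, 0.29, 0.064, 0, 0, 0, 0, 0, 0, 0, 0, 0])

```text
time: 13.77
position: [0.5135, -0.1769, 0.0581]
tool_rot: [-0.108, 0.994, -0.0, 0.0]
ft_force: [-1.7, -0.1, 0.9]
grip_width: 0.0007
grip_force: 0.5
```

Call:
send_rows(increments=[0, 0, 0, 0.2, 0.044, 0, 0, 0, 0, 0, 0.2, 0.044, 0, 0, 0, 0, 0, 0, 0, 0, 0])

```text
time: 14.02
position: [0.5173, -0.1759, 0.0579]
tool_rot: [-0.107, 0.994, 0.0, -0.0]
ft_force: [-1.2, -1.1, 1.4]
grip_width: 0.0007
grip_force: 0.8
```

Call:
send_rows(increments=[0, 0, 0, 0.2, 0.044, 0, 0, 0, 0, 0, 0, 0, 0, 0])

```text
time: 14.18
position: [0.5192, -0.1755, 0.0579]
tool_rot: [-0.107, 0.994, 0.0, -0.0]
ft_force: [-2.3, 0.4, 0.3]
grip_width: 0.0001
grip_force: 0.9
```

Call:
send_rows(increments=[0, 0, 0, 0.15, 0.033, 0, 0, 0, 0, 0, 0, 0, 0, 0])

```text
time: 14.35
position: [0.5206, -0.1751, 0.0579]
tool_rot: [-0.107, 0.994, 0.0, -0.0]
ft_force: [-1.9, -0.7, 0.4]
grip_width: 0.0003
grip_force: 1.0
```

Call:
send_rows(increments=[0, 0, 0, 0.1, 0.022, 0, 0, 0, 0, 0, 0, 0, 0, 0])

```text
time: 14.52
position: [0.5216, -0.1749, 0.0579]
tool_rot: [-0.107, 0.994, 0.0, -0.0]
ft_force: [-2.4, -0.4, 0.8]
grip_width: 0.0003
grip_force: 1.1
```

Call:
send_rows(increments=[0, 0, 0, 0.1, 0.022, 0, 0, 0, 0, 0, 0, 0, 0, 0])

```text
time: 14.68
position: [0.5217, -0.1749, 0.0579]
tool_rot: [-0.108, 0.994, 0.0, -0.001]
ft_force: [-5.0, -1.8, 2.3]
grip_width: 0.0005
grip_force: 2.5
```

Call:
send_rows(increments=[0, 0, 0, 0.1, 0.022, 0, 0, 0, 0, 0, 0, 0, 0, 0, 0, 0, 0, 0, 0, 0, 0])

```text
time: 14.93
position: [0.5217, -0.1749, 0.0579]
tool_rot: [-0.108, 0.994, 0.0, -0.002]
ft_force: [-6.5, -3.7, 3.5]
grip_width: 0.0002
grip_force: 3.7
```

At its stop with about 7 N. Backing off, lifting, and checking.

Call:
send_rows(increments=[0, 0, 0, -0.5, -0.11, 0, 0, 0, 0, 0, -1, -0.22, 0, 0, 0, 0, 0, -1, -0.22, 0, 0, 0, 0, 0, 0, 0, 0, 0, 0, 0, 0, 0, 0, 2, 0, 0, 0, 0, 0, 0, 3, 0, 0, 0, 0, 0, 0, 3, 0, 0, 0, 0, 0, 0, 3, 0, 0, 0, 0, 0, 0, 3, 0, 0, 0, 0, 0, 0, 3, 0, 0, 0, 0, -1, 0, 2, 0, 0, 0, 0, 0, 0, 0, 0, 0, 0, 0, 0, 0, 0, 0])

```text
time: 16.02
position: [0.4889, -0.1804, 0.2491]
tool_rot: [-0.107, 0.994, -0.001, 0.001]
ft_force: [0.1, 0.2, -0.3]
grip_width: 0.0004
grip_force: 0.0
```

```bash
python3 - <<'E'
from h import *
c=cam('side','s3'); w=cam('wrist','w4')
a=cv2.resize(c['image'][140:220,200:320,::-1],(600,400),interpolation=cv2.INTER_CUBIC)
b=cv2.resize(w['image'][:,:,::-1],(267,200)); 
cv2.imwrite('pics/fin.png',np.vstack([a,np.hstack([b,np.zeros((200,333,3),np.uint8)])]))
P=pts(w,[(u,v) for v in range(240) for u in range(512)])
C=np.array([.5782,-.1631]);k=(P[:,2]>.061)&(P[:,2]<.08)&(np.hypot(*(P[:,:2]-C).T)<.075);q=P[k]
if len(q):print('post',len(q),cv2.minAreaRect(q[:,:2].astype(np.float32)*1000),np.linalg.norm(q[:,:2].mean(0)-C))
E
python3 st.py
```

```text
post 216 ((537.0010986328125, -172.65939331054688), (11.269003868103027, 24.808130264282227), 12.013357162475586) 0.04321350318715983
[ 0.4881 -0.1798  0.2471] notch deg 12.31 tilt [ 0.0006 -0.0005] F [-0.9 -0.1 -0. ] M [ 0.09 -0.02 -0.01] 16.1167 -2.3539815392244385
```

View pics/fin.png

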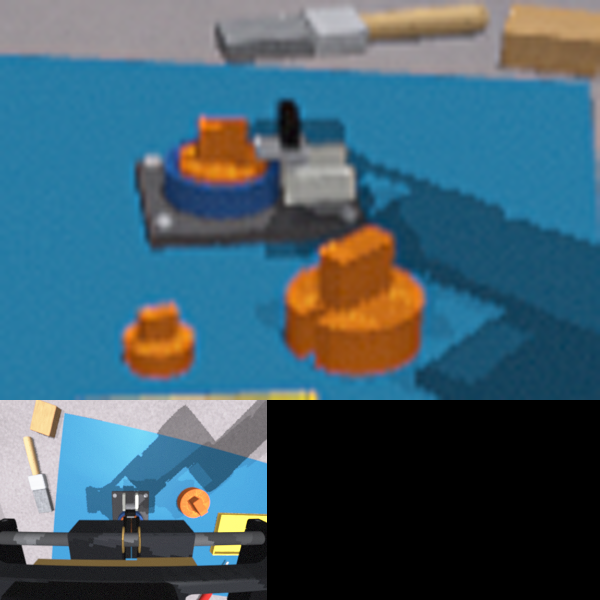

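The side crop shows the latch tongue over the cap's disc at (265,148), and the post is about 42 mm from the nest axis, as it should be when closed. Handing in.

```bash
python3 -c "
from rig import robot
print(robot.hand_in())"
```

```text
the job is handed in; nothing more can be done
None
```

The cap is fully home over the key, the latch is pushed in to its stop, the arm is clear of everything, and the job was handed in at about 16 s; the hand-in returned no verdict.

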